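# Reset the tripped pigment mill and hold its bayonet lid at pulse

### The arm

A 6-joint arm with a two-finger parallel gripper is mounted at the origin on a cart in front of the work surface, level with it; the furniture and walls round the work are solid. World frame = base frame: x ahead of the robot, y to its left, z up, the work surface at z = 0. Lengths are in m, angles in rad, forces in N, time in s.
With the tool pointing down it reaches from about 0.425 to 1.125 m from the base axis. Payload 14.9 kg.
Tool frame: the origin (TCP) lies midway between the tips of the shut fingers; the grasp point (between the pads) lies 19 mm behind it; z points along the fingers, y is the line along which they close (so a half turn about z gives the same grasp; the last joint's range is limited). The gripper opens to 91 mm and grips with 3 to 60 N. Pads are 32 mm wide; open, the fingers measure 118 mm over their backs; the gripper's body (76 mm by 178 mm) begins 60 mm behind the grasp point.
Start: joints at [-1.146, 0.379, 1.734, -0, 1.028, -0.033], TCP at [0.309, -0.628, 0.214] pointing down, gripper open.
Joint ranges: [-2.77, 2.77], [-0.74, 2.19], [0, 2.66], [-1.06, 4.2], [0.31, 2.87], [-3.08, 3.08]. Speed limits (rad/s): [1.89, 1.89, 2.39, 3.14, 3.14, 3.14].

### API

Orientations are given as [roll, pitch, yaw] about the fixed x, y, z axes, in that order (R = Rz(yaw) Ry(pitch) Rx(roll)).
In Python, from workcell import arm gives the robot as it stands.
- The arm moves only by the tool carry_out, never from a script. Its argument "targets" is a list that holds one entry, the list of rows, each a list of 5 numbers: the closure, from 0 (fully open) to 1 (shut), then the shift along the tool's x, y, z in units of 75 mm (1.0 is 75 mm), then the turn about the tool's z in units of pi rad (1.0 is pi rad). In form: [[[hand, x, y, z, twist], ...]]. A call has 1 to 20 rows; each row shifts and turns the commanded pose from where the row before left it, along the tool's axes as they then stand; what a row does not reach is not made up. A row lasts 1/8 s, in which the tool goes at most 62.5 mm and 10.7 degrees, less where a joint would pass 70% of its speed; a pose out of reach is approached as far as the arm can. A call with a number of a shift or a turn outside -1 to 1 is refused whole. A call with a gripper value outside its range is refused whole. The fingers move at their own pace and stop on an object; "force" is the grip in N (left out, the last holds). Time passes only in rows, so rows that do not move let the fingers close. It gives the time, the measured TCP pose, the force, the opening and the grip force at its end, in the units of the state.
- arm.state(): the state, without advancing time (a new reading comes with each control period).
- arm.grab_frame(name): name is "scene" or "top" or "wrist"; returns the picture (480x640x3 uint8, blue, green, red); there is no depth.
- arm.calibration(name): a dict with "fov_y" (degrees; the focal length in pixels is half the picture's height over the tangent of half this angle, whatever the lens; pixels are square), "cx", "cy" (the principal point, pixels), "rvec" (rotation vector, rad) and "tvec" (3), from world to camera coordinates, as OpenCV has them. Camera axes: x right, y down, z forward; pixel columns grow to the right and rows downward; lengths in m; the calibration is good to about 2 mm. A picture is of the moment at which its call begins: read the wrist's pose just before it. calibration takes no time and is no camera call; for the wrist camera it gives the pose at the moment of the call.
- arm.hand_in(): hands the job in; it is judged then, once.
Trained networks look in the newest picture that a camera, given by its name, has taken for a name from the list of things; names that differ only in an ending like _2 or _b are one class to them, and where a whole thing is asked for, a point or a joint stands for the part that bears it (a point fixed in the world has none). Each returns a list of dicts, best first, with "confidence" (0 to 1); they miss things now and then, are a little off and sometimes report something else, mostly with a low value. They report only what shows in the picture. A call takes as long as a camera call.
- arm.boxes_of(label, camera): "bbox" ([left, top, right, bottom] as shares, 0 to 1, of the picture: columns of its width, rows of its height, round what is visible of it).
- arm.pinpoint(label, camera): "centre" ([column, row] as shares, 0 to 1, of the picture: columns of its width, rows of its height: a listed point, or the origin of a listed thing).
The state is a dict: "time": time; "joints": joint angles; "qvel": joint speeds; "joint_efforts": joint torques, N m; "tool_pos": TCP position; "orientation": TCP orientation; "ft_force": force on the tool from outside, world axes, zero at the start; "wrist_torque": the same for the moment, N m; "width": finger opening in m; "grasp_force": force on a finger pad.
Only numpy, scipy, OpenCV 4.12 (cv2) and the standard library are available. Lean on these libraries where they do the work, as an engineer would, in place of code of your own. Each camera call takes 0.05 s, during which the arm holds its last target. There are 200 camera calls.

### The job

The pigment mill on the counter has tripped: take the yellow pencil from its block, push the recessed red reset button fully in with the pencil's blunt lower end, and stand the pencil back in its hole. Then fit the mill's black bayonet lid fully home in the collar and twist it clockwise halfway, until its white pointers stand on the amber pulse bands, never on into the lock click, and finish while still holding the lid there against its spring. Leave the ink bottles and the pastel box where they are.

Things in the scene. Friction and masses are not known exactly. Their poses are not given: they have to be found in the camera images.
- mill: fixed light-grey pigment mill: round drum 119 mm across with an grey metal collar 108 mm across on top (collar top at z = 90 mm), and a control deck 74 mm wide, 44 mm high, that reaches 122 mm out along its -y. Origin: on the counter under the bowl's upright axis; z up
- mill_mouth (a point): centre of the collar's mouth, level with the collar top; axes as the mill's. The mouth is 72 mm across inside a flange 5 mm thick; two entry notches 22 mm wide, cut out to 88 mm across, lie along +x and -x. The lid goes in with its wing along this x axis, to within 5 degrees, and then turns clockwise (seen from above) under the flange
- pulse_mark (a point): middle of one amber pulse band on the collar top, 50 mm from the axis, 40 degrees clockwise (seen from above) from the mill's +x. Marks, alike on both sides, in degrees clockwise from the x axis: white tick at 0 (open), amber band 30 to 50 (pulse), red tick at 86 (locked). A lid that is home leaves the marks in view round its edge
- switch_ring (a joint): spring ring under the flange that the lid's lugs push round, rad, clockwise: 0 at rest; 0.41 to 0.76 while the pointers are on the amber band (0.58 at its middle). The lid turns the first 0.02 to 0.22 rad freely. Lugs meet the click plungers at 0.86; 1.0 is in the click, 1.3 to 1.4 locked. It pushes back with 0.08 N m at first, 0.2 N m at pulse, and turns a lid that is let go back
- lid_grip (a point): grasp centre on the loose black lid (160 g), mid-way along its upright wing, 13 mm below the wing's top; x along the wing, z up. Wing 64 (x) x 14 (y) x 36 mm tall with white pointers at both ends, on a disc 90 mm across whose top is 23 mm and underside 29 mm below this point. Fully home the disc lies on the collar top. The same after a half turn
- lid_foot (a point): centre of the underside of the lid's plug, 43 mm below the grasp centre; axes as there. The plug is 68 mm across, 14 mm deep under the disc, its foot bevelled 2 mm. Two lugs 14 mm wide and 5 mm thick stand out along +x and -x to 81 mm across, 2 to 7 mm above this point. Fully home this point is 14 mm below the collar top
- reset_well (a point): centre of the mouth of the round reset well on top of the mill's deck (44 mm above the counter, 90 mm from the bowl axis along the mill's -y): dark rim, 18 mm across, 13 mm deep; the red button in it is 13 mm across, its top 6 mm below this point
- reset_button (a joint): travel of the red reset button, m: 0 out, 0.004 fully in; it springs back and needs 2 N at first, 4 N fully in
- pencil_centre (a point): centre of the loose yellow pencil, 8 x 7 mm thick, 152 mm long, standing on its blunt end in the block, point up; its y axis runs along it to the point, so the blunt lower end is 76 mm from here along -y. Grasp it 30 to 45 mm above this centre, so that its point stays below the palm
- pencil_block: fixed wooden block 92 x 44 x 42 mm high, origin under its centre, long side along its x. The pencil's hole is at x = -28 mm, an empty one at 0; a pink highlighter stands in a slot at x = +28 mm, reaching 128 mm above the counter
- pencil_hole (a point): centre of the mouth of the pencil's hole on top of the block, 42 mm above the counter: 12 mm across, 36 mm deep; axes as the block's
- blue_ink: bystander: blue ink bottle, 35 mm across, 80 mm tall, origin at its foot
- green_ink: bystander: green ink bottle, 35 mm across, 80 mm tall, origin at its foot
- amber_ink: bystander: amber ink bottle, 35 mm across, 80 mm tall, origin at its foot
- pastels: bystander: dark red card box of pastels lying flat at the front edge of the counter, 120 x 66 x 24 mm, origin under its middle

How it is judged:
On the way, in this order (a step that is already met when the one before it is completed fails the run):
1. the reset button is pushed fully in (at least 3 mm of its 4) by the pencil (value of joint reset_button above 0.003 m and contact force between yellow_pencil and reset_button_c0 above 1 N), for 0.1 s.
2. the pencil stands back in its hole and is let go (horizontal distance between pencil_centre and pencil_hole below 0.012 m and z of pencil_centre in the frame of pencil_block below 0.086 m and angle between pencil_centre's own y axis and vertical below 0.2 rad and contact force between the fingers and yellow_pencil below 0.1 N), for 0.2 s.
3. the lid lies fully home in the collar, its lugs through the notches, not yet turned (z of lid_grip in the frame of mill between 0.1165 and 0.1215 m and horizontal distance between lid_grip and mill_mouth below 0.006 m and angle between lid_grip's own z axis and vertical below 0.08 rad and value of joint switch_ring below 0.25 rad and angle between the x axis of lid_grip and the x axis of mill, either way round below 0.35 rad), for 0.1 s.
At the end, for the whole second after the job is handed in: the lid lies fully home in the collar (height within 2.5 mm), turned clockwise 30 to 50 degrees so that its pointers stand on the amber bands (ring 0.3 to 0.8 rad), lugs pressing the spring ring, still held by the fingers; the pencil stands in its hole, let go (all of step 2 and z of lid_grip in the frame of mill between 0.1165 and 0.1215 m and horizontal distance between lid_grip and mill_mouth below 0.006 m and angle between lid_grip's own z axis and vertical below 0.08 rad and angle between the x axis of lid_grip and the x axis of mill, either way round between 0.52 and 0.88 rad and value of joint switch_ring between 0.3 and 0.8 rad and contact force between lid and switch_ring above 0.5 N and contact force between the fingers and lid above 5 N); the arm keeps its last pose, push and grip.
It fails at once if the lid is twisted on into the lock click (ring past 1.0 rad) (value of joint switch_ring above 1 rad).
It fails at once if an ink bottle or the pastel box is moved by more than 20 mm (distance of any of blue_ink, green_ink, amber_ink, pastels from where it was at the start of the episode above 0.02 m).
It also fails if it takes over 58 s, if anything falls off the work surface, if the arm or the gripper's body presses on something with over 40 N, if the wrist force passes 120 N, or if a joint passes its speed limit or range.

## Working session

There is one attempt and no reset: what is moved stays moved. The work goes in short steps, Python scripts to look and compute and a tool call to move; the robot and the scene stay as the last step left them, time stands still between calls to the robot, and variables do not carry over. Pictures are saved under pics/ and viewed, at most 10 in all, crops included, and the job is handed in when it is done.

Besides the shell and the picture viewer there is one more tool, called after "Call:" as name(argument=value, ...) on one line, values as JSON. carry_out: Moves the arm, as the interface text tells. Its arguments: {"type":"object","properties":{"targets":{"type":"array","items":{"type":"array","items":{"type":"array","items":{"type":"number","minimum":-1,"maximum":1}}}},"force":{"type":"number"}},"required":["targets"]}

```bash
mkdir -p pics
cat > h.py <<'E'
import numpy as np,cv2
from workcell import arm
from scipy.spatial.transform import Rotation as Ro
def cam(n):
    c=arm.calibration(n); f=240/np.tan(np.radians(c["fov_y"])/2)
    K=np.array([[f,0,c["cx"]],[0,f,c["cy"]],[0,0,1]]); R=cv2.Rodrigues(np.array(c["rvec"],float))[0]
    return K,R,np.array(c["tvec"],float).ravel()
def ray(n,uv,z):
    K,R,t=cam(n); o=-R.T@t; d=R.T@np.linalg.solve(K,[uv[0],uv[1],1]); return o+d*(z-o[2])/d[2]
def proj(n,P):
    K,R,t=cam(n); p=K@(R@np.asarray(P,float)+t); return p[:2]/p[2]
def pin(l,n,z):
    r=arm.pinpoint(l,n)
    return [(round(q["confidence"],2),np.round(np.array(q["centre"])*[640,480],1),np.round(ray(n,np.array(q["centre"])*[640,480],z),4)) for q in r[:2]]
def shot(n,name):
    im=arm.grab_frame(n); cv2.imwrite(f"pics/{name}.png",im); return im
E
python3 - <<'E'
from h import *
s=arm.state(); print(s["time"],s["tool_pos"],s["orientation"],s["width"])
shot("scene","s0");shot("top","t0")
for n in("top","scene"):
    for l,z in(("mill_mouth",.09),("pulse_mark",.09),("reset_well",.044),("lid_grip",.043),("pencil_centre",.082),("pencil_hole",.042),("pencil_block",0),("mill",0),("blue_ink",0),("green_ink",0),("amber_ink",0),("pastels",0)):
        print(n,l,pin(l,n,z))
print(arm.state()["time"])
E
```

```text
0.0 [ 0.30921004 -0.62755865  0.21328657] [-3.14053380e+00 -5.66305311e-05  4.57779719e-01] 0.0912405397423351
top mill_mouth [(0.57, array([282.3, 218.7]), array([ 0.4927, -0.1425,  0.09  ])), (0.31, array([199.7, 214.3]), array([0.5001, 0.0547, 0.09  ]))]
top pulse_mark [(0.56, array([304.2, 207.7]), array([ 0.5202, -0.1943,  0.09  ]))]
top reset_well [(0.97, array([319.7, 231.7]), array([ 0.469 , -0.2326,  0.044 ]))]
top lid_grip [(0.73, array([195.4, 214.3]), array([0.5077, 0.0754, 0.043 ]))]
top pencil_centre [(0.62, array([247.8, 271.1]), array([ 0.3669, -0.0632,  0.082 ])), (0.48, array([392.2, 248.6]), array([ 0.4258, -0.4065,  0.082 ]))]
top pencil_hole [(0.56, array([392. , 252.5]), array([ 0.4204, -0.4117,  0.042 ]))]
top pencil_block [(0.71, array([389.7, 239.7]), array([ 0.4572, -0.4118,  0.    ])), (0.55, array([392.4, 251.4]), array([ 0.4273, -0.4186,  0.    ]))]
top mill [(0.79, array([286.5, 219.7]), array([ 0.5046, -0.1477,  0.    ]))]
top blue_ink [(0.66, array([428.6, 221. ]), array([ 0.5071, -0.5119,  0.    ]))]
top green_ink [(0.54, array([447.5, 242. ]), array(
[... 836 characters left out ...]

scene pencil_block [(0.73, array([394.5, 311. ]), array([ 0.4408, -0.3996,  0.    ]))]
scene mill [(0.81, array([290.6, 265.5]), array([ 0.5075, -0.1335, -0.    ])), (0.41, array([222.7, 286.1]), array([ 0.364 , -0.0624,  0.    ]))]
scene blue_ink [(0.61, array([468.2, 312. ]), array([ 0.5031, -0.5197,  0.    ])), (0.56, array([479., 326.]), array([ 0.4655, -0.5499,  0.    ]))]
scene green_ink [(0.79, array([479.9, 326.4]), array([ 0.465 , -0.5517,  0.    ])), (0.34, array([292.2, 229.9]), array([ 0.6731, -0.0364,  0.    ]))]
scene amber_ink [(0.8, array([453.1, 319.3]), array([ 0.4651, -0.5031,  0.    ]))]
scene pastels [(0.8, array([221.6, 284. ]), array([ 0.3699, -0.0552,  0.    ]))]
1.3
```

Run:
```python
import cv2
a=cv2.imread("pics/t0.png")[170:310,150:470];cv2.imwrite("pics/t0c.png",cv2.resize(a,(800,350),interpolation=cv2.INTER_CUBIC))
a=cv2.imread("pics/s0.png")[180:350,170:500];cv2.imwrite("pics/s0c.png",cv2.resize(a,(800,412),interpolation=cv2.INTER_CUBIC))
```

```text
(no output)
```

View pics/t0c.png

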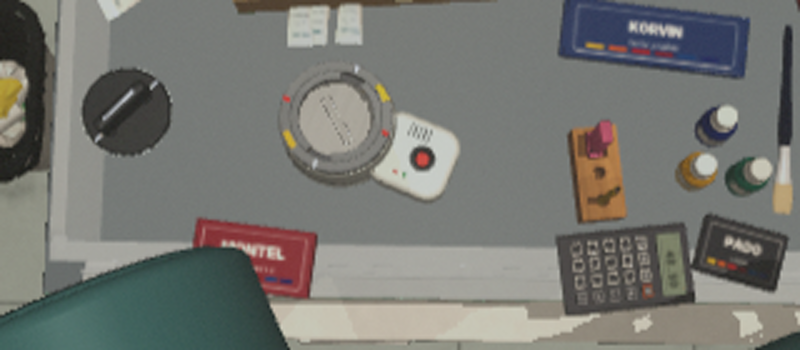

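View pics/s0c.png

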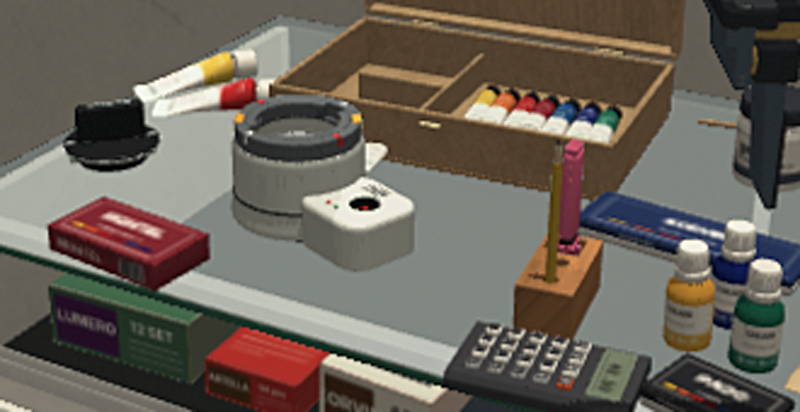

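The pictures show the pencil at the robot-side end of the block (crop ~(603,197)), with the highlighter at the far end. The mill deck points right and slightly toward the robot. The lid lies on the left at crop (127,112), its wing running diagonally. This agrees with the networks, so I'll approach the pencil.

Call:
carry_out(targets=[[[0.3,0.34,-0.236,-0.09,0],[0.3,0.34,-0.236,-0.09,0],[0.3,0.34,-0.236,-0.09,0],[0.3,0.34,-0.236,-0.09,0],[0.3,0.34,-0.236,-0.09,0],[0.3,0.34,-0.236,-0.09,0],[0.3,0.34,-0.236,-0.09,0],[0.3,0.34,-0.236,-0.09,0],[0.3,0,0,0,0.04],[0.3,0,0,0,0.04],[0.3,0,0,0,0.034],[0.3,0,0,0,0]]])

```text
time: 2.8
tool_pos: [0.4299, -0.4099, 0.2681]
orientation: [3.142, -0.0, 0.101]
ft_force: [0.5, -0.1, 0.4]
width: 0.0639
grasp_force: 0.0
```

```bash
cat >> h.py <<'E'
def plan(P,yaw=None):
    s=arm.state(); R=Ro.from_euler("xyz",s["orientation"]).as_matrix(); d=R.T@(np.asarray(P)-s["tool_pos"])
    y0=s["orientation"][2]; print("at",np.round(s["tool_pos"],4),"yaw",round(y0,4),"shift units",np.round(d/.075,3), "turn", None if yaw is None else round(-((yaw-y0+np.pi/2)%np.pi-np.pi/2)/np.pi,4))
E
python3 - <<'E'
from h import *
s=arm.state(); print(s["time"],s["tool_pos"],s["orientation"],s["width"],s["joints"])
shot("wrist","w1")
for l,z in(("pencil_centre",.082),("pencil_hole",.042),("pencil_block",0),("reset_well",.044)): print(l,pin(l,"wrist",z), [b["bbox"] for b in arm.boxes_of(l,"wrist")[:1]])
for l in [(0.43,-.41,.158),(.43,-.41,.042)]: print(proj("wrist",l))
print(arm.calibration("wrist"))
E
```

```text
2.8 [ 0.42994471 -0.40988983  0.26814501] [ 3.14152612e+00 -1.47046261e-04  1.00779912e-01] 0.06392857404667249 [-8.00790877e-01  1.51774162e-01  1.91863841e+00  8.43704200e-05
  1.07103668e+00  6.69185116e-01]
pencil_centre [(0.55, array([312.7, 218.9]), array([ 0.4283, -0.4031,  0.082 ]))] [[0.4866, 0.4329, 0.4986, 0.4988]]
pencil_hole [(0.88, array([315.5, 213.2]), array([ 0.4261, -0.4062,  0.042 ]))] [[0.4644, 0.3075, 0.5214, 0.4792]]
pencil_block [(0.95, array([317.8, 181.2]), array([ 0.4593, -0.4056,  0.    ]))] [[0.4683, 0.3019, 0.5252, 0.474]]
reset_well [(0.83, array([166. , 162.5]), array([ 0.4684, -0.2304,  0.044 ]))] [[0.0019, 0.1279, 0.327, 0.4085]]
[318.48536902 237.57948488]
[318.81524539 210.295229  ]
{'fov_y': 70.92209328220851, 'cx': 319.41849195934225, 'cy': 240.71917345349252, 'rvec': array([-2.15711086,  1.95199429,  0.29090184]), 'tvec': array([-0.45143156,  0.32158613,  0.55685469])}
```

View pics/w1.png

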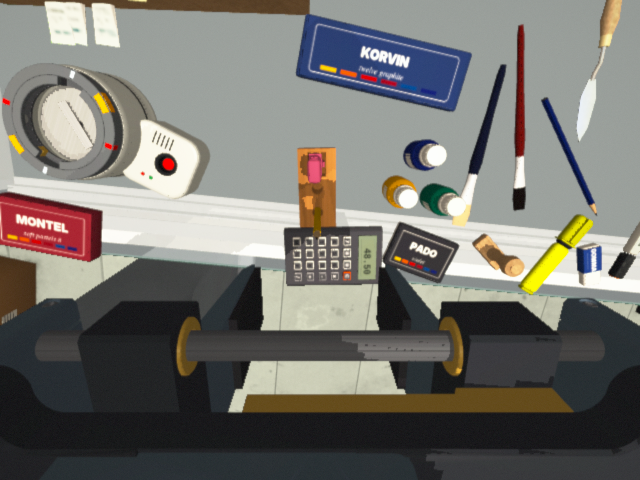

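Run:
```python
import cv2
from h import *
a=cv2.imread("pics/w1.png")[140:250,270:370];cv2.imwrite("pics/w1c.png",cv2.resize(a,(500,550),interpolation=cv2.INTER_CUBIC))
for z in (.042,.12,.158): print([np.round(proj("wrist",(x,-.408,z)),1) for x in (.42,.43)])
```

```text
[array([316.3, 218.2]), array([317.2, 210.1])]
[array([315.6, 236.2]), array([316.6, 226.4])]
[array([315.1, 248.2]), array([316.2, 237.4])]
```

View pics/w1c.png

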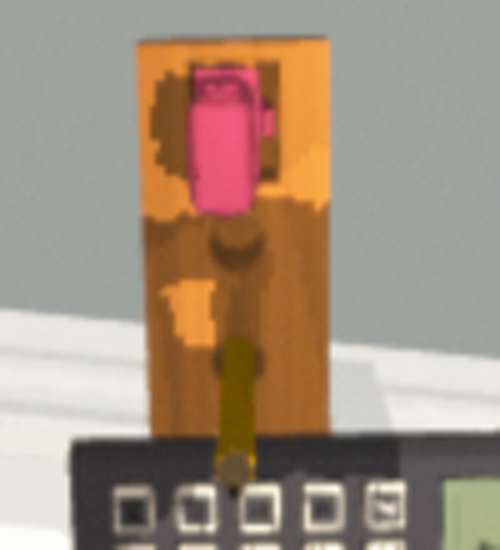

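Call:
carry_out(targets=[[[0.3,-0.011,-0.021,0.371,0],[0.3,0,0,0.371,0],[0.3,0,0,0.371,0],[0.3,0,0,0.371,0],[0.3,0,0,0.371,0],[0.3,0,0,0.371,0],[1,0,0,0,0],[1,0,0,0,0],[1,0,0,0,0],[1,0,0,0,0],[1,0,0,0,0],[1,0,0,0,0]]], force=25)

```text
time: 4.75
tool_pos: [0.4288, -0.4093, 0.1011]
orientation: [3.141, -0.0, 0.1]
ft_force: [-0.3, 0.5, 1.5]
width: 0.0072
grasp_force: 24.0
```

Call:
carry_out(targets=[[[1,0,0,-0.33,0],[1,0,0,-0.33,0],[1,0,0,-0.34,0],[1,0.096,-0.288,0,0],[1,0.096,-0.288,0,0],[1,0.096,-0.288,0,0],[1,0.096,-0.288,0,0],[1,0.096,-0.288,0,0],[1,0.096,-0.288,0,0],[1,0.096,-0.288,0,0],[1,0.096,-0.288,0,0],[1,0,0,0,0],[1,0,0,0,0]]])

```text
time: 6.38
tool_pos: [0.4689, -0.2314, 0.1759]
orientation: [3.142, 0.0, 0.1]
ft_force: [0.1, -0.4, 0.0]
width: 0.0067
grasp_force: 25.0
```

Run:
```python
from h import *
s=arm.state(); print(s["time"],s["tool_pos"],s["orientation"],s["width"])
a=shot("wrist","w2")
for l,z in(("reset_well",.044),("mill_mouth",.09),("pulse_mark",.09)): print(l,pin(l,"wrist",z))
b=shot("scene","s2")
print(pin("reset_well","scene",.044)); b2=shot("top","t2")
p=s["tool_pos"]; 
for n in("wrist","scene","top"):print(n,[np.round(proj(n,(p[0],p[1],z)),1) for z in (p[2]+.057,p[2]+.019,p[2]-.019,p[2]-.057,p[2]-.094)], proj(n,(.469,-.231,.044)))
out=np.zeros((600,800,3),np.uint8)
def c(im,cx,cy,h,w,H,W): 
    return cv2.resize(im[cy-h//2:cy+h//2,cx-w//2:cx+w//2],(W,H),interpolation=cv2.INTER_CUBIC)
u=proj("wrist",(.469,-.231,.05)).astype(int); v=proj("scene",(.469,-.231,.09)).astype(int); print(u,v)
out[:,:400]=c(a,u[0],u[1],120,80,600,400); out[:,400:]=c(b,v[0],v[1],120,80,600,400)
cv2.imwrite("pics/c2.png",out)
```

```text
6.375 [ 0.46893048 -0.23144134  0.17587772] [3.14158403e+00 1.58562597e-04 1.00259549e-01] 0.006696332244915658
reset_well [(0.61, array([315.4, 234.4]), array([ 0.4655, -0.2286,  0.044 ])), (0.36, array([ 23. , 146.7]), array([0.519 , 0.0312, 0.044 ]))]
mill_mouth [(0.97, array([210.9, 195.9]), array([ 0.5011, -0.1454,  0.09  ]))]
pulse_mark [(0.88, array([269.1, 172.5]), array([ 0.5231, -0.1888,  0.09  ]))]
[(0.77, array([319.4, 266.1]), array([ 0.4585, -0.2311,  0.044 ]))]
wrist [array([317.8, 356.9]), array([318.2, 310.1]), array([318.4, 279.7]), array([318.6, 258.5]), array([318.8, 243.2])] [318.40148736 230.96704126]
scene [array([322.1, 172.8]), array([322.1, 192.2]), array([322.1, 211. ]), array([322.1, 229.4]), array([322.1, 246.7])] [321.9321321  264.00373562]
top [array([319.9, 219.8]), array([319.8, 222.5]), array([319.6, 225. ]), array([319.5, 227.4]), array([319.3, 229.6])] [319.03445789 231.70005672]
[318 232] [321 242]
```

View pics/c2.png

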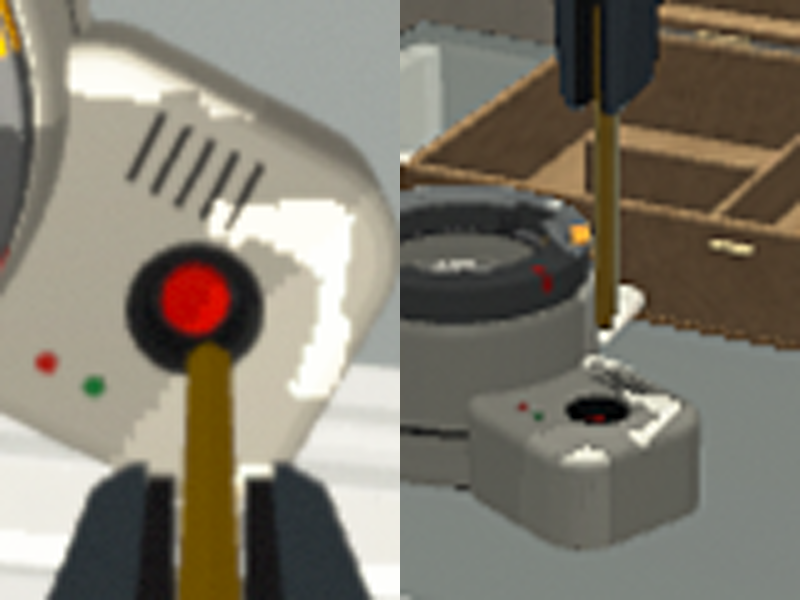

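Call:
carry_out(targets=[[[1,-0.032,-0.03,0,0],[1,0,0,0.14,0],[1,0,0,0.14,0],[1,0,0,0.14,0],[1,0,0,0.14,0],[1,0,0,0.02,0],[1,0,0,0.02,0],[1,0,0,0.02,0],[1,0,0,0,0]]], force=40)

```text
time: 7.85
tool_pos: [0.4663, -0.2296, 0.1296]
orientation: [-3.142, 0.0, 0.1]
ft_force: [-1.5, 1.5, 3.5]
width: 0.0067
grasp_force: 40.0
```

Call:
carry_out(targets=[[[1,0,0,0.01,0],[1,0,0,0.01,0],[1,0,0,0.005,0],[1,0,0,0,0]]])

```text
time: 8.35
tool_pos: [0.4666, -0.2298, 0.1282]
orientation: [3.141, -0.0, 0.1]
ft_force: [-4.5, 0.8, 11.8]
width: 0.0071
grasp_force: 40.0
```

Call:
carry_out(targets=[[[1,0,0,-0.17,0],[1,0,0,-0.25,0],[1,0,0,-0.24,0],[1,-0.094,0.29,0,0],[1,-0.094,0.29,0,0],[1,-0.094,0.29,0,0],[1,-0.094,0.29,0,0],[1,-0.094,0.29,0,0],[1,-0.094,0.29,0,0],[1,-0.094,0.29,0,0],[1,-0.093,0.294,0,0],[1,0,0,0.2,0],[1,0,0,0.1,0],[1,0,0,0,0]]], force=25)

```text
time: 10.1
tool_pos: [0.4273, -0.4077, 0.1535]
orientation: [-3.14, 0.001, 0.1]
ft_force: [-0.4, -0.6, -0.5]
width: 0.0072
grasp_force: 25.0
```

Run:
```python
from h import *
s=arm.state(); print(s["time"],s["tool_pos"],s["orientation"],s["width"])
a=shot("wrist","w3");b=shot("scene","s3")
p=s["tool_pos"]; B=(p[0],p[1],p[2]-.095)
print([proj(n,B) for n in("wrist","scene")],proj("wrist",(.428,-.4088,.042)))
out=np.zeros((600,800,3),np.uint8)
def c(im,cx,cy,h,w,H,W): 
    return cv2.resize(im[cy-h//2:cy+h//2,cx-w//2:cx+w//2],(W,H),interpolation=cv2.INTER_CUBIC)
u=proj("wrist",B).astype(int); v=proj("scene",B).astype(int); print(u,v)
out[:,:400]=c(a,u[0],u[1],120,80,600,400); out[:,400:]=c(b,v[0],v[1],120,80,600,400)
cv2.imwrite("pics/c3.png",out)
```

```text
10.1 [ 0.42727311 -0.40768066  0.15350078] [-3.13998357e+00  1.20509671e-03  1.00157883e-01] 0.007180802630040639
[array([318.67018966, 243.14738152]), array([397.46354738, 287.33257836])] [320.08151743 236.87545706]
[318 243] [397 287]
```

View pics/c3.png

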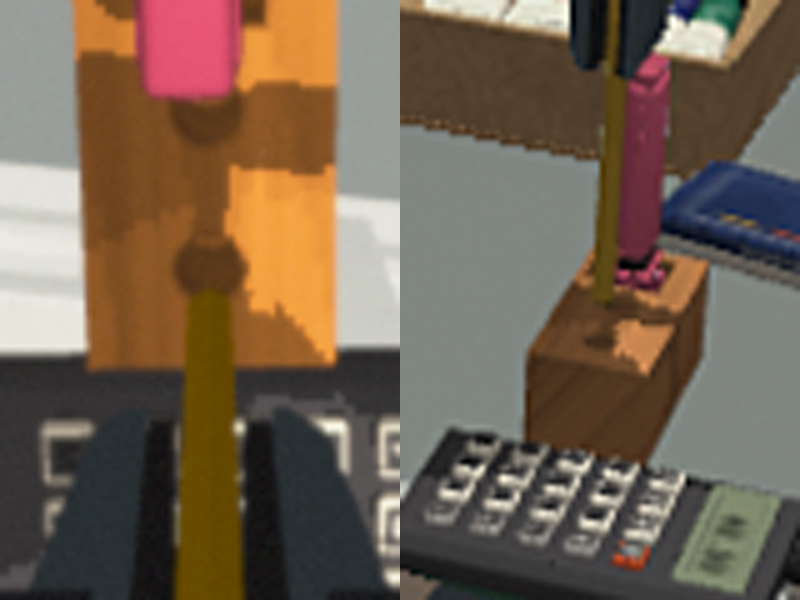

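Call:
carry_out(targets=[[[1,0.004,0,0.1,0],[1,0,0,0.1,0],[1,0,0,0.16,0],[1,0,0,0.16,0],[1,0,0,0.15,0],[1,0,0,0,0]]])

```text
time: 10.95
tool_pos: [0.4278, -0.4083, 0.1033]
orientation: [-3.141, 0.0, 0.1]
ft_force: [1.4, -0.1, -0.4]
width: 0.0069
grasp_force: 25.0
```

Call:
carry_out(targets=[[[0.4,0,0,0,0],[0.4,0,0,0,0],[0.4,0,0,0,0],[0.4,0,0,0,0],[0.4,0,0,-0.25,0],[0.4,0,0,-0.4,0],[0.4,0,0,-0.5,0],[0.4,0,0,-0.55,0],[0.4,0,0,-0.5,0]]])

```text
time: 12.08
tool_pos: [0.4279, -0.4086, 0.2724]
orientation: [3.14, -0.001, 0.1]
ft_force: [-0.7, 0.3, -0.3]
width: 0.0545
grasp_force: 0.0
```

Run:
```python
from h import *
s=arm.state(); print(s["time"],s["tool_pos"],s["width"])
shot("scene","s4");shot("wrist","w4")
for n in("scene","wrist"): print(pin("pencil_centre",n,.082))
print(proj("scene",(.428,-.4085,.158)),proj("scene",(.428,-.4085,.042)))
plan((.51,.073,.268))
```

```text
12.075 [ 0.42794284 -0.40864091  0.27238465] 0.0545011472835975
[(0.77, array([398. , 275.8]), array([ 0.4266, -0.4077,  0.082 ]))]
[(0.71, array([314.7, 219.1]), array([ 0.426 , -0.4041,  0.082 ])), (0.19, array([ 62.2, 122.6]), array([ 0.5001, -0.1413,  0.082 ]))]
[401.11702993 236.30654767] [397.5607292  295.33912984]
at [ 0.4281 -0.4087  0.2707] yaw 0.0997 shift units [ 1.727 -6.282  0.028] turn None
```

The networks put the pencil back in its hole, at the same place as before. On to the lid.

Call:
carry_out(targets=[[[0.4,0.12,-0.44,0,0],[0.4,0.12,-0.44,0,0],[0.4,0.12,-0.44,0,0],[0.4,0.12,-0.44,0,0],[0.4,0.12,-0.44,0,0],[0.4,0.12,-0.44,0,0],[0.4,0.12,-0.44,0,0],[0.4,0.12,-0.44,0,0],[0.4,0.12,-0.44,0,0],[0.4,0.12,-0.44,0,0],[0.4,0.12,-0.44,0,0],[0.4,0.12,-0.44,0,0],[0.4,0.12,-0.44,0,0],[0.4,0.12,-0.44,0,0],[0.4,0,0,0,0]]])

```text
time: 14.15
tool_pos: [0.5068, 0.0651, 0.2684]
orientation: [-3.141, 0.002, 0.102]
ft_force: [0.3, -1.0, 0.6]
width: 0.0549
grasp_force: 0.0
```

Run:
```python
from h import *
s=arm.state(); print(s["time"],s["tool_pos"],s["orientation"],s["joints"])
a=shot("wrist","w5")
for l,z in(("lid_grip",.043),("lid_foot",0),("mill_mouth",.09),("reset_well",.044),("pulse_mark",.09)): print(l,pin(l,"wrist",z))
u=proj("wrist",(.51,.073,.043)).astype(int); print(u)
cv2.imwrite("pics/c5.png",cv2.resize(a[max(0,u[1]-75):u[1]+75,u[0]-100:u[0]+100],(800,600),interpolation=cv2.INTER_CUBIC))
```

```text
14.15 [0.50682633 0.06514151 0.26841221] [-3.14142021e+00  1.79890659e-03  1.01895014e-01] [8.21422931e-02 8.36449019e-03 2.07394213e+00 1.56811792e-04
 1.06108800e+00 1.55096713e+00]
lid_grip [(0.9, array([315. , 206.5]), array([0.5108, 0.0692, 0.043 ]))]
lid_foot [(0.91, array([317.4, 197.2]), array([0.5151, 0.0667, 0.    ]))]
mill_mouth [(0.77, array([514.4, 243.9]), array([ 0.5007, -0.1509,  0.09  ]))]
reset_well [(0.95, array([550.5, 266.4]), array([ 0.4646, -0.2333,  0.044 ]))]
pulse_mark [(0.88, array([558.9, 230.6]), array([ 0.5203, -0.1947,  0.09  ])), (0.28, array([512.1, 244.4]), array([ 0.5   , -0.1488,  0.09  ]))]
[311 207]
```

View pics/c5.png

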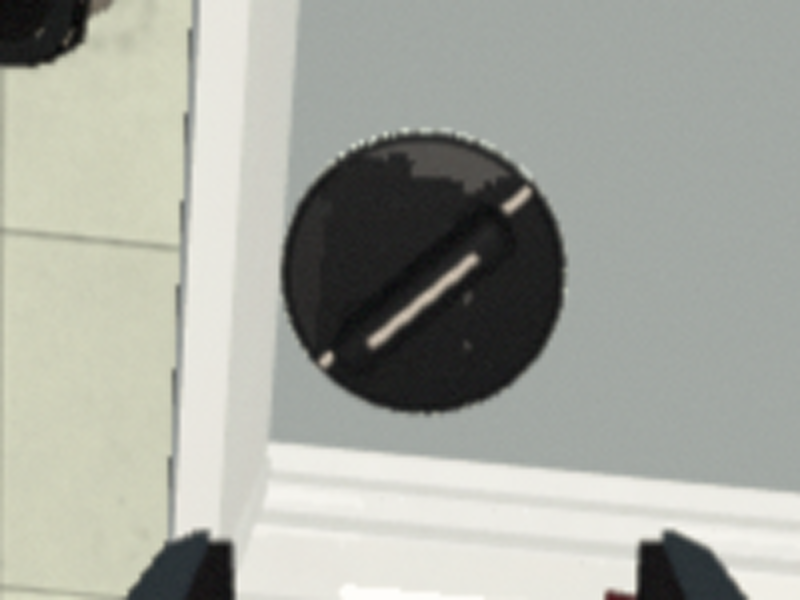

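Run:
```python
from h import *
W=lambda c:np.array(c)/4+[211,132]
P=lambda c,z:ray("wrist",W(c),z)
d=P((424,270),.018);a=P((367,346),.056);b=P((478,257),.056);e=P((326,358),.022);f=P((526,198),.022)
print(d,(a+b)/2,(e+f)/2)
yw=[np.arctan2(*(q-p)[1::-1]) for p,q in((a,b),(e,f))];print(yw)
# mill fit from detections
plan(((a+b+e+f)[0]/4,(a+b+e+f)[1]/4,.1),np.mean(yw))
```

```text
[0.51561535 0.06683963 0.018     ] [0.51295452 0.06688865 0.056     ] [0.51337036 0.06651375 0.022     ]
[np.float64(-0.7903837732633173), np.float64(-0.793696866490397)]
at [0.5071 0.0629 0.2692] yaw 0.0987 shift units [ 0.086 -0.042  2.256] turn 0.2835
```

Call:
carry_out(targets=[[[0.4,0.09,-0.05,0,0.045],[0.4,0,0,0.3,0.048],[0.4,0,0,0.4,0.048],[0.4,0,0,0.4,0.048],[0.4,0,0,0.45,0.047],[0.4,0,0,0.4,0.047],[0.4,0,0,0.3,0],[0.4,0,0,0,0]]])

```text
time: 15.45
tool_pos: [0.5126, 0.0674, 0.0994]
orientation: [3.139, 0.002, -0.79]
ft_force: [0.6, 0.4, 0.3]
width: 0.0549
grasp_force: 0.0
```

Run:
```python
from h import *
plan((.5135,.0667,.024),-.792)
```

```text
at [0.5126 0.0674 0.0994] yaw -0.79 shift units [ 0.017 -0.004  1.005] turn 0.0006
```

Call:
carry_out(targets=[[[0.4,0.017,0,0.3,0],[0.4,0,0,0.3,0],[0.4,0,0,0.25,0],[0.4,0,0,0.14,0],[0.4,0,0,0,0],[1,0,0,0,0],[1,0,0,0,0],[1,0,0,0,0],[1,0,0,0,0],[1,0,0,0,0]]], force=40)

```text
time: 16.7
tool_pos: [0.5147, 0.0672, 0.0265]
orientation: [-3.141, -0.0, -0.789]
ft_force: [-1.2, -1.2, 3.4]
width: 0.0139
grasp_force: 40.0
```

Call:
carry_out(targets=[[[1,0,0,-0.2,0],[1,0,0,-0.3,0],[1,0,0,-0.4,0],[1,0,0,-0.4,0],[1,0,0,-0.35,0],[1,0,0,0,0]]])

```text
time: 17.45
tool_pos: [0.5157, 0.0672, 0.1525]
orientation: [-3.139, -0.003, -0.789]
ft_force: [0.4, -0.7, -2.0]
width: 0.0138
grasp_force: 40.0
```

```bash
cat > m.py <<'E'
from h import *
K,Rc,tc=cam("wrist"); s=arm.state()
T=lambda p,rpy:(Ro.from_euler("xyz",rpy).as_matrix(),np.array(p))
Rt,pt=T(s["tool_pos"],s["orientation"])
Rct=Rc@Rt; tct=Rc@pt+tc   # cam from tool
poses={"w2":([0.46893048,-0.23144134,0.17587772],[3.14158403,1.58562597e-04,.100259549]),
"w5":([0.50682633,0.06514151,0.26841221],[-3.14142021,1.79890659e-03,.101895014]),"w1":([0.42994471,-0.40988983,0.26814501],[3.14152612,-1.47046261e-04,.100779912])}
def cam_of(n):
    if n=="t0": return cam("top")
    R,p=T(*poses[n]); Rw=Rct@R.T; return K,Rw,tct-Rw@p
def back(c,uv,z):
    k,R,t=c;o=-R.T@t;d=R.T@np.linalg.solve(k,[*uv,1]);return (o+d*(z-o[2])/d[2])[:2]
E
python3 - <<'E'
from m import *
print(s["time"],s["tool_pos"],s["width"])
for n in("w2","w5","w1","t0"):
    im=cv2.imread(f"pics/{n}.png");hsv=cv2.cvtColor(im,cv2.COLOR_BGR2HSV);c=cam_of(n)
    for col,lo,hi in(("amber",(18,150,120),(30,255,255)),("red",(0,170,100),(8,255,255)),("red2",(172,170,100),(180,255,255))):
        k,l,st,ce=cv2.connectedComponentsWithStats(cv2.inRange(hsv,lo,hi))
        for i in range(1,k):
            w=back(c,ce[i],.09)
            if st[i,4]>=3 and np.hypot(*(w-[.500,-.148]))<.065: print(n,col,st[i,4],np.round(ce[i],1),np.round(w,4))
im=cv2.imread("pics/w2.png");u=[211,196]
cv2.imwrite("pics/c6.png",cv2.resize(im[u[1]-90:u[1]+90,u[0]-120:u[0]+120],(800,600),interpolation=cv2.INTER_CUBIC))
E
```

```text
17.45 [0.51571934 0.06724807 0.15250182] 0.01380847807602562
w2 amber 251 [271.3 171.9] [ 0.5237 -0.1896]
w2 amber 198 [155.2 220.9] [ 0.477  -0.1014]
w2 red 51 [148.5 170.1] [ 0.5159 -0.098 ]
w2 red 41 [272.2 223. ] [ 0.4844 -0.1926]
w5 amber 106 [557.5 227.8] [ 0.5235 -0.1893]
w5 amber 126 [465.9 260.5] [ 0.4769 -0.1003]
w5 red 12 [467.1 223.8] [ 0.518 -0.092]
w5 red 22 [472.4 226.1] [ 0.516  -0.0982]
w5 red 25 [550.  262.6] [ 0.4839 -0.1934]
w1 amber 187 [102.4 102.7] [ 0.524  -0.1902]
w1 amber 131 [ 15.9 143.5] [ 0.4771 -0.1012]
w1 amber 6 [ 42.8 151. ] [ 0.4725 -0.1269]
w1 red 33 [  5.9 101.2] [ 0.5161 -0.0979]
w1 red 30 [107.8 145.5] [ 0.4844 -0.1922]
w1 red 20 [114.9 147.1] [ 0.4835 -0.1991]
t0 amber 17 [302.6 206.6] [ 0.5227 -0.1906]
t0 amber 15 [265.2 225.4] [ 0.4759 -0.1022]
```

View pics/c6.png

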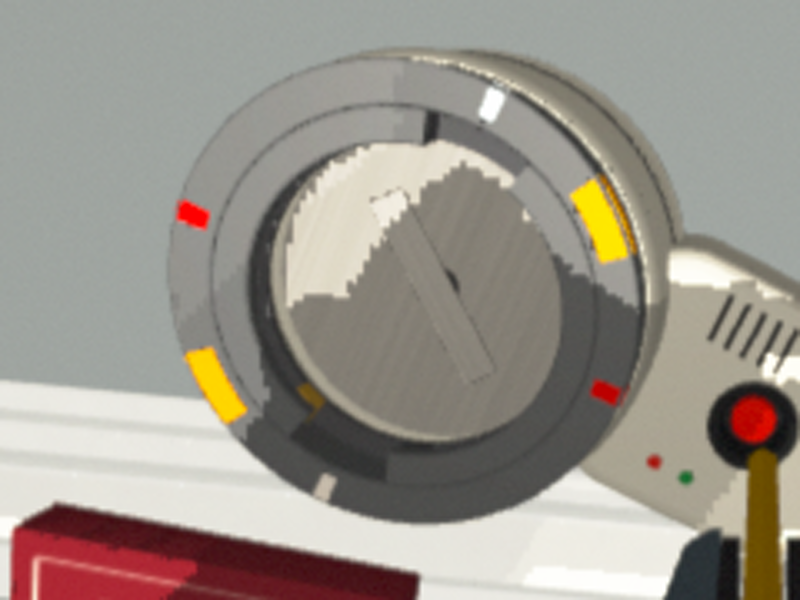

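Run:
```python
from h import *
ps=[]
for i in range(3):
    if i<1: im=shot("wrist","w7")
    else: d=pin("lid_grip","wrist",.169); print(d)
    s=arm.state(); ps.append(np.r_[s["tool_pos"],s["orientation"]])
print(np.round(ps,4))
p=s["tool_pos"]; yaw=s["orientation"][2]; R=Ro.from_euler("xyz",s["orientation"]).as_matrix()
S=4;cx,cy=220,150
L=lambda q:((proj("wrist",p+R@np.array(q))-[cx,cy])*S).astype(int)
big=cv2.resize(im[cy:cy+150,cx:cx+200],(800,600),interpolation=cv2.INTER_CUBIC)
# tool coords: z down; lid_grip at z=-.0165 ; disc top +.023, bottom +.029
th=np.linspace(0,2*np.pi,90)
for z,c in((.0065,(0,255,0)),(.0125,(0,0,255))):
    cv2.polylines(big,[np.array([L((.045*np.cos(t),.045*np.sin(t),z)) for t in th])],True,c,1)
cv2.polylines(big,[np.array([L((x,y,-.0295)) for x,y in((.032,.007),(.032,-.007),(-.032,-.007),(-.032,.007))])],True,(255,255,0),1)
cv2.imwrite("pics/c7.png",big)
```

```text
[(0.61, array([319. , 312.9]), array([0.5135, 0.0683, 0.169 ]))]
[(0.61, array([319. , 312.9]), array([0.5134, 0.068 , 0.169 ]))]
[[ 5.1490e-01  6.7200e-02  1.5100e-01 -3.1402e+00 -1.2000e-03 -7.8940e-01]
 [ 5.1430e-01  6.7100e-02  1.5010e-01 -3.1415e+00 -1.0000e-04 -7.8940e-01]
 [ 5.1400e-01  6.7100e-02  1.4950e-01  3.1409e+00  6.0000e-04 -7.8940e-01]]
```

View pics/c7.png

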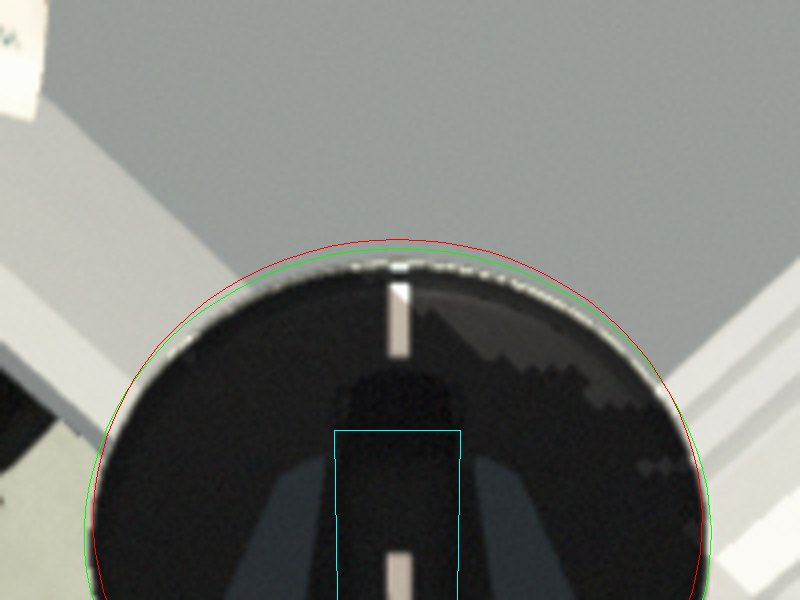

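Call:
carry_out(targets=[[[1,0,0,0,-0.043],[1,0,0,0,-0.043],[1,0,0,0,-0.042],[1,0.115,0.336,0,0],[1,0.115,0.336,0,0],[1,0.115,0.336,0,0],[1,0.115,0.336,0,0],[1,0.115,0.336,0,0],[1,0.115,0.336,0,0],[1,0.115,0.336,0,0],[1,0.115,0.336,0,0],[1,0,0,0.2,0],[1,0,0,0,0],[1,0,0,0,0],[1,0,0,0,0]]])

```text
time: 19.48
tool_pos: [0.5025, -0.1451, 0.1352]
orientation: [-3.142, -0.0, -0.387]
ft_force: [-0.1, -0.3, -0.4]
width: 0.0137
grasp_force: 40.0
```

Run:
```python
from h import *
for i in range(2): shot("scene","s8"); plan((.5015,-.1458,.1175),-.388)
print(pin("lid_grip","scene",arm.state()["tool_pos"][2]+.0165),pin("lid_grip","top",arm.state()["tool_pos"][2]+.0165),arm.state()["ft_force"])
```

```text
at [ 0.5025 -0.1452  0.1353] yaw -0.3866 shift units [-0.009  0.013  0.238] turn 0.0004
at [ 0.5025 -0.1453  0.1353] yaw -0.3867 shift units [-0.01   0.011  0.238] turn 0.0004
[] [(0.76, array([198.1, 211.2]), array([0.4971, 0.0453, 0.1519])), (0.63, array([204.4, 213.2]), array([0.4926, 0.0307, 0.1519]))] [-0.09762566  0.63546621 -1.32184826]
```

Call:
carry_out(targets=[[[1,-0.01,0.011,0.1,0],[1,0,0,0.1,0],[1,0,0,0.04,0],[1,0,0,0.025,0],[1,0,0,0.025,0],[1,0,0,0.02,0],[1,0,0,0,0]]])

```text
time: 20.55
tool_pos: [0.5013, -0.1461, 0.1118]
orientation: [-3.142, 0.0, -0.387]
ft_force: [-0.8, 0.0, -1.9]
width: 0.014
grasp_force: 40.0
```

Call:
carry_out(targets=[[[1,0,0,0.03,0],[1,0,0,0.03,0],[1,0,0,0.03,0],[1,0,0,0.02,0],[1,0,0,0.01,0],[1,0,0,0,0]]])

```text
time: 21.3
tool_pos: [0.5013, -0.1461, 0.1028]
orientation: [-3.142, 0.0, -0.387]
ft_force: [0.1, -0.8, -2.2]
width: 0.0136
grasp_force: 40.0
```

Lugs are through with no contact. Now press gently to seat the lid.

Call:
carry_out(targets=[[[1,0,0,0.01,0],[1,0,0,0.01,0],[1,0,0,0,0]]])

```text
time: 21.68
tool_pos: [0.5014, -0.1461, 0.1025]
orientation: [3.142, 0.0, -0.387]
ft_force: [-9.9, 3.1, 22.6]
width: 0.0135
grasp_force: 40.0
```

Call:
carry_out(targets=[[[1,0,0,-0.008,0],[1,0,0,0,0.03],[1,0,0,0,0.03],[1,0,0,0,0.03],[1,0,0,0,0.03],[1,0,0,0,0.03],[1,0,0,0,0.03],[1,0,0,0,0],[1,0,0,0,0]]])

```text
time: 22.8
tool_pos: [0.5015, -0.1465, 0.1025]
orientation: [3.141, -0.001, -0.953]
ft_force: [-4.1, -3.4, 7.6]
width: 0.0137
grasp_force: 40.0
```

Run:
```python
from h import *
shot("top","t8");s=arm.state();print(s["tool_pos"],s["orientation"],s["ft_force"],s["wrist_torque"])
```

```text
[ 0.50155304 -0.14653052  0.10249111] [ 3.14148227e+00 -7.95434468e-04 -9.52510139e-01] [-4.02925578 -4.19336332  6.82147255] [-0.56290775  0.69532205  0.02126263]
```

Call:
carry_out(targets=[[[1,0,0,0,0.022],[1,0,0,0,0.021],[1,0,0,0,0],[1,0,0,0,0]]])

```text
time: 23.35
tool_pos: [0.5014, -0.1466, 0.1025]
orientation: [3.141, -0.001, -1.087]
ft_force: [-5.4, -4.8, 7.0]
width: 0.0139
grasp_force: 40.0
```

Run:
```python
from h import *
im=shot("wrist","w9");s=arm.state();print(s["time"],s["tool_pos"],s["orientation"],s["ft_force"],s["wrist_torque"],s["grasp_force"])
b=shot("scene","s9"); print(pin("pencil_centre","scene",.082))
u=proj("wrist",(.5003,-.1453,.09)).astype(int);v=proj("scene",(.5003,-.1453,.1)).astype(int);print(u)
out=np.zeros((600,800,3),np.uint8)
f=lambda im,c:cv2.resize(im[c[1]-120:c[1]+120,c[0]-80:c[0]+80],(400,600),interpolation=cv2.INTER_CUBIC)
u[1]=min(u[1],360)
out[:,:400]=f(im,u);out[:,400:]=cv2.resize(b[v[1]-60:v[1]+60,v[0]-40:v[0]+40],(400,600),interpolation=cv2.INTER_CUBIC)
cv2.imwrite("pics/c9.png",out)
```

```text
23.4 [ 0.50139339 -0.14658091  0.10248451] [ 3.14124949e+00 -7.48543989e-04 -1.08737927e+00] [-5.36249155 -5.04864945  8.74270434] [-0.67263253  0.94004367  0.1515076 ] 39.99690771102905
[(0.58, array([398.5, 279.5]), array([ 0.4141, -0.4137,  0.082 ]))]
[320 287]
```

View pics/c9.png

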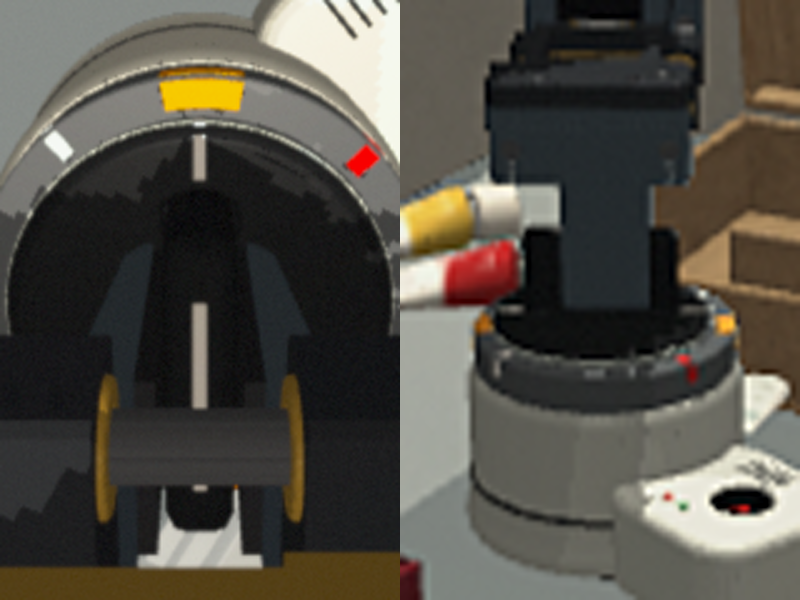

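The pointer stands at the middle of the amber band, the disc lies flat on the collar, and the wrist feels the ring's spring torque. Handing in.

```bash
python3 -c "
from h import *
print(arm.hand_in())"
```

```text
the job is handed in; nothing more can be done
None
```

I handed the job in at about 23 s: reset button pushed fully in with the pencil, pencil back in its hole, and the lid home in the collar, held on the amber pulse bands; no verdict was returned.

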